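# Clamp a carton in the ratchet clamp for labelling

## Task

Clamp the white carton in the blue ratchet clamp, ready for labelling: press the red release lever down and, keeping it pressed, push the sliding jaw back along its bar all the way to the end stop. Then push the carton in between the jaws until its back is flush against the rail, and push the sliding jaw up against it so that the carton sits snugly between the two jaws. Only press and push with the fingers, lift nothing, and leave the other things on the desk alone.

Things in the scene. Friction and masses are not known exactly. Their poses are not given: they have to be found in the camera images.
- clamp: Clamp fixed to the desk: aluminium rail with a toothed strip, blue fixed jaw at its left end, sliding jaw, steel end stop at its right end. Origin: on the desk where the rail's front face meets the fixed jaw's rubber face. x: away from the robot across the rail (rail x 0 to 36 mm, 43 mm high with teeth); y: along the rail (from +22 to -278 mm); z up. The work goes in front of the rail.
- seat (a point): Point fixed to the clamp: the carton's centre when its back is against the rail and its left end against the fixed jaw (clamp frame -45, -60, 31 mm; clamp's axes). Fixed jaw: y 0 to +19 mm, 58 mm high with screws; both jaws reach 55 mm out in front of the rail (to x -55 mm), just above the desk. Screwed feet reach 28 mm past the rail's ends; end stop 61 mm high.
- jaw (a joint): Clear gap between the two jaws' rubber faces, m, 0 to 0.170 (end stop); grows as the sliding jaw moves along the clamp's -y. Starts at 0.07 to 0.105, too narrow for the carton. A ratchet (6 mm teeth) lets it be pushed closed at any time (clicks, 2 to 5 N) but locks it against opening unless the release lever is held down; then it slides with 2 to 3 N. Stays where left.
- jaw_back (a point): Point on the outer (right, -y) face of the sliding jaw's arm, 19 mm behind its rubber face, 28 mm above the desk, 30 mm in front of the rail's front face; clamp's axes. The flat face spans x -55 to -7 mm and 3 to 53 mm above the desk: push it along the clamp's +y to close. The jaw's saddle goes on 73 mm further along -y over the rail (x -7 to +43 mm), 50 mm high.
- release (a joint): Angle of the red release lever, rad: 0 up, tooth in the rack (the tooth riding on the teeth can lift it to 0.13), 0.22 pressed right down. The tooth is clear of the rack from about 0.15. A spring brings it up again; at the paddle's middle it takes about 4 to 7 N, then meets a hard stop.
- release_pad (a point): Middle of the red ribbed paddle's top, over the rail's middle (clamp x 18 mm), 26 mm behind the jaw's rubber face, 66 mm above the desk when up, sinking 5 mm; paddle 34 mm (x) by 37 mm (y). A blue shoulder plate 34 mm wide stands 17 mm behind it (to -y), 66 to 85 mm above the desk: a fingertip holding the paddle down and moving to -y pushes it and the jaw along. Housing behind it: 79 mm high.
- carton_mid (a point): Centre of the loose white carton: 90 mm deep (x), 120 mm long (y), 62 mm high, 0.1 to 0.23 kg, standing with its long back side to the clamp; this point is 31 mm above its underside. It starts in front of the jaws, back side 9 to 19 mm from their ends, turned under 0.1 rad, and so placed that a straight push along the clamp's +x takes it in between the fully opened jaws.
- carton: The same white carton; origin under its centre, on its underside.
- label_roll: Bystander: roll of white labels lying flat, 121 mm across, 52 mm high, at the right back; origin under its centre.
- small_jar: Bystander: small brown jar with a white lid, 45 mm across, 52 mm high, at the left back; origin under its centre.
- pliers: Bystander: red-handled pliers lying on the desk, 44 x 151 x 10 mm; origin under their centre.
- mug: Bystander: white mug with a red band, 83 mm across, 96 mm high, at the right; origin under it.
- component_box: Bystander: flat grey assortment box, 98 x 128 x 35 mm; origin under its centre.
- glue_stick: Bystander: glue stick standing upright, 27 mm across, 92 mm high; origin under its centre.

How it is judged:
On the way, in this order (a step that is already met when the one before it is completed fails the run):
1. the release lever is pressed down (value of joint release above 0.15 rad), for 0.2 s.
2. the sliding jaw is back at its end stop (value of joint jaw above 0.162 m), for 0.1 s.
3. the carton stands between the jaws with its back flush against the rail (x of carton_mid in the frame of clamp between -0.05 and -0.041 m and angle between the x axis of carton_mid and the x axis of clamp, either way round below 0.07 rad and y of carton_mid in the frame of clamp between -0.114 and -0.056 m), for 0.1 s.
4. the sliding jaw is up against the carton (value of joint jaw between 0.116 and 0.1245 m), for 0.2 s.
At the end, for the whole second after the job is handed in: The carton stands flat on the desk, at rest, its back within 5 mm of the rail and square to it within 0.07 rad, its left end within 5 mm of the fixed jaw; the sliding jaw is up against it (gap between the jaws 116 to 124.5 mm for the 120 mm carton) and the release lever has sprung up again (all of step 4 and x of carton_mid in the frame of clamp between -0.05 and -0.041 m and angle between the x axis of carton_mid and the x axis of clamp, either way round below 0.07 rad and y of carton_mid in the frame of clamp between -0.065 and -0.056 m and value of joint release below 0.14 rad and height (world z) of carton_mid below 0.036 m and angle between carton_mid's own z axis and vertical below 0.06 rad and linear speed of carton below 0.02 m/s); the robot touches nothing.
It fails at once if the carton is lifted or tipped (height (world z) of carton_mid above 0.043 m or angle between carton_mid's own z axis and vertical above 0.2 rad).
It fails at once if one of the other things on the desk is pushed away (distance of any of label_roll, small_jar, pliers, mug, component_box, glue_stick from where it was at the start of the episode above 0.02 m).
It also fails if it takes over 54 s, if anything falls off the work surface, if the arm or the gripper's body presses on something with over 40 N, if the wrist force passes 120 N, or if a joint passes its speed limit or range.

## Robot

A 6-joint arm with a two-finger parallel gripper is mounted at the origin on the work surface; the furniture and walls round the work are solid. World frame = base frame: x ahead of the robot, y to its left, z up, the work surface at z = 0. Lengths are in m, angles in rad, forces in N, time in s.
With the tool pointing down it reaches from about 0.3 to 0.875 m from the base axis. Payload 4.2 kg.
Tool frame: the origin (TCP) lies midway between the tips of the shut fingers; the grasp point (between the pads) lies manip.pinch_z behind it (manip.pinch_z is the distance from the TCP to the grasp point, in m); z points along the fingers, y is the direction in which the jaws open and shut (so a half turn about z gives the same grasp; the last joint's range is limited). The gripper opens to 85 mm and grips with 20 to 120 N. Pads are 22 mm wide; open, the fingers measure 114 mm over their backs; the gripper's body (76 mm by 85 mm) begins 54 mm behind the grasp point. The pads swing forward as they close: fully open they stand 13 mm farther back than shut.
Start: joints at [1.318, 0.32, 1.565, -0, 1.257, -0.02], TCP at [0.133, 0.56, 0.231] pointing down, gripper open.
Joint ranges: [-3.11, 3.11], [-0.84, 2.01], [0.21, 2.61], [-1.34, 4.49], [0.05, 2.63], [-2.56, 2.56]. Speed limits (rad/s): [2.57, 2.57, 3.14, 3.14, 3.14, 3.14].

## Interface

Orientations are given as a unit quaternion [x, y, z, w].
In Python, from cell import manip gives the robot as it stands.
- The arm moves only by the tool arm_command, never from a script. Its argument "commands" is a list of rows, each a list of 7 numbers: the shift along the tool's x, y, z in mm, then the turn, a rotation vector about the tool's x, y, z in degrees, then the opening, from -1 (shut) to 1 (fully open), so that 0 is half open. In form: [[tx, ty, tz, wx, wy, wz, hand], ...]. A call has exactly 10 rows; each row is the pose to reach, as a shift and turn from the pose commanded when the call began, along the tool's axes at that moment; what a row does not reach only later rows make up. A row lasts 1/10 s, in which the tool goes at most 50 mm and 8.59 degrees, less where a joint would pass 70% of its speed; a pose out of reach is approached as far as the arm can. A call with a gripper value outside its range is refused whole. The fingers move at their own pace and stop on an object; the grip force is fixed at half the most. Time passes only in rows, so rows that repeat a pose let the fingers close, or fill a call up. It gives the time, the measured TCP pose, the force and the opening at its end, in the units of the state.
- manip.get_obs(): the state, without advancing time (a new reading comes with each control period).
- manip.snapshot(name): name is "scene" or "top" or "wrist"; returns a dict with "img" (384x512x3 uint8, blue, green, red), "camera_matrix" (3x3 intrinsics, pixels), "position" and "attitude" of the camera in the world; the wrist camera has in their place "T_tool_cam" (4x4, takes a point from camera to tool coordinates, whose origin is the TCP and whose axes are the flange's). Camera axes: x right, y up, looking along -z (the intrinsics and any distortion apply to the point x, -y, -z); pixel columns grow to the right and rows downward; lengths in m; the calibration is good to about 2 mm. A picture is of the moment at which its call begins: read the wrist's pose just before it. There is no depth.
- manip.finish_job(): hands the job in, once; it reports no verdict.
The state is a dict: "t": time; "q": joint angles; "qvel": joint speeds; "joint_efforts": joint torques, N m; "ee_pos": TCP position; "eef_rot": TCP orientation; "wrist_force": force on the tool from outside, world axes, zero at the start; "torque": the same for the moment, N m; "finger_gap": opening from 0.0 (shut) to 1.0 (fully open).
Only numpy, scipy, OpenCV 4.12 (cv2) and the standard library are available. Lean on these libraries where they do the work, as an engineer would, in place of code of your own. Each camera call takes 0.05 s, during which the arm holds its last target. There are 200 camera calls.

## Working session

There is one attempt and no reset: what is moved stays moved. The work goes in short steps, Python scripts to look and compute and a tool call to move; the robot and the scene stay as the last step left them, time stands still between calls to the robot, and variables do not carry over. Pictures are saved under pics/ and viewed, on a budget of 10 in all, crops included, one or two more only if the job needs it, and the job is handed in when it is done.

Besides the shell and the picture viewer there is one more tool, called after "Emit:" as a command line: name --pt "numbers of a row" for each row, then --argument value for the rest. arm_command: Moves the arm, as the interface text tells. Its arguments: {"type":"object","properties":{"commands":{"type":"array"}},"required":["commands"]}

```bash
mkdir -p pics; ls; cat > h.py <<'E'
import numpy as np, cv2
from scipy.spatial.transform import Rotation as R
from cell import manip
def snap(n,name=None):
    o=manip.get_obs(); s=manip.snapshot(n)
    if name: cv2.imwrite('pics/'+name+'.png',s['img'])
    return o,s
E
python3 - <<'E'
from h import *
for n in('top','scene'):
    o,s=snap(n,n+'0'); print(n,s['camera_matrix'],s['position'],s['attitude'],[k for k in s])
    np.savez(n+'0.npz',**{k:v for k,v in s.items() if v is not None})
print(o, manip.pinch_z)
E
```

```text
pics
top [[348.52444967   0.         259.24973696]
 [  0.         348.52444967 187.93367161]
 [  0.           0.           1.        ]] [0.46450281 0.0121329  1.03869493] [ 0.02089928 -0.02540901 -0.7058093   0.70763751] ['img', 'camera_matrix', 'position', 'attitude']
scene [[495.0956422    0.         257.97849809]
 [  0.         495.0956422  189.21105604]
 [  0.           0.           1.        ]] [-0.01650467 -0.83879282  0.84385553] [ 0.42545418 -0.12539282 -0.24478457  0.8621751 ] ['img', 'camera_matrix', 'position', 'attitude']
{'t': 0.05, 'q': array([ 1.31797536e+00,  3.20281779e-01,  1.56568922e+00,  7.47554996e-06,
        1.25741854e+00, -1.99909929e-02]), 'qvel': array([ 0.00142416, -0.00068305, -0.00190752, -0.00148252, -0.00023256,
        0.00160801]), 'joint_efforts': array([ 3.56528672e-04, -4.16800511e+01, -2.34982181e+01,  6.10687607e-05,
        4.52042368e-03,  6.11316864e-06]), 'ee_pos': array([0.13254034, 0.55901228, 0.23048413]), 'eef_rot': array([ 1.16153314e-01,  9.93230890e-01, -8.89613755e-04, -1.25694937e-04]), 'wrist_force': array([-0.67580784,  1.40266922, -0.91559891]), 'torque': array([-0.00424974, -0.03191469, -0.01624266]), 'finger_gap': 0.999900769890516} 0.0187
```

```bash
python3 - <<'E'
import cv2
for n in('top0','scene0'):
    cv2.imwrite(f'pics/{n}b.png',cv2.resize(cv2.imread(f'pics/{n}.png'),(800,600),interpolation=cv2.INTER_CUBIC))
E
```

```text
(no output)
```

View pics/top0b.png

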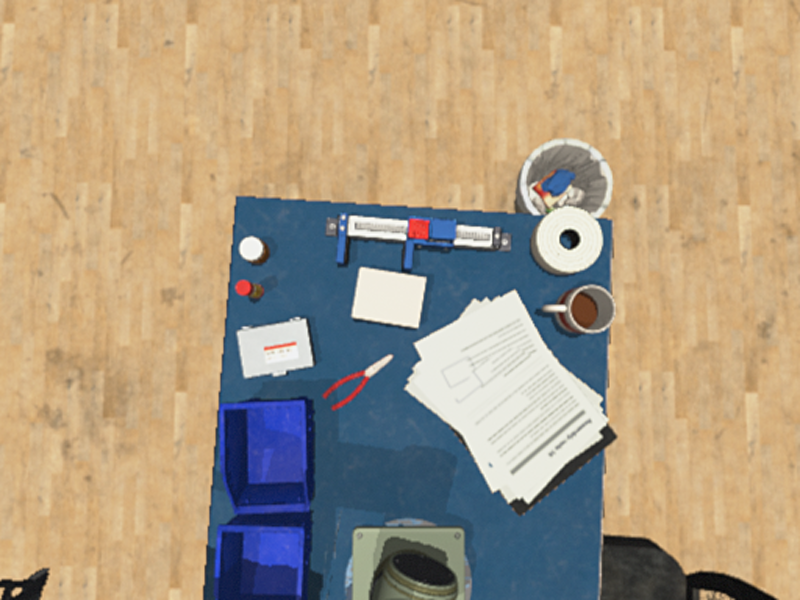

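View pics/scene0b.png

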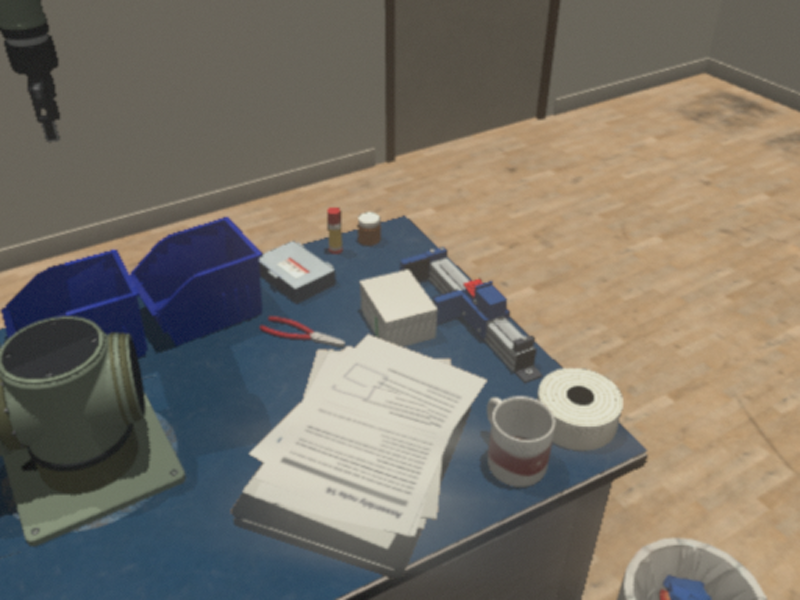

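The top view shows the rail running from (343,228) to (497,238), the red paddle at (419,229) and the carton at (389,298) (800x600 pixels). The scene view agrees. Next I'll turn these into coarse positions.

```bash
cat >> h.py <<'E'
def ray(px,K,p,Rm,z):
    px=np.atleast_2d(px).astype(float)
    d=np.c_[(px[:,0]-K[0,2])/K[0,0],-(px[:,1]-K[1,2])/K[1,1],-np.ones(len(px))]@Rm.T
    return p+d*((z-p[2])/d[:,2])[:,None]
def top(px,z,s): return ray(px,s['camera_matrix'],s['position'],R.from_quat(s['attitude']).as_matrix(),z)
def wristcam(o,s):
    T=np.eye(4);T[:3,:3]=R.from_quat(o['eef_rot']).as_matrix();T[:3,3]=o['ee_pos'];T=T@s['T_tool_cam'];return s['camera_matrix'],T[:3,3],T[:3,:3]
E
python3 - <<'E'
from h import *
s=np.load('top0.npz'); im=s['img']; hsv=cv2.cvtColor(im,cv2.COLOR_BGR2HSV)
def blobs(m,z,roi):
    M=np.zeros_like(m); x0,y0,x1,y1=roi; M[y0:y1,x0:x1]=m[y0:y1,x0:x1]
    c=max(cv2.findContours(M,0,2)[0],key=cv2.contourArea); r=cv2.minAreaRect(c); b=cv2.boxPoints(r)
    print(r,'\n',top([r[0]],z,s).round(4),top(b,z,s).round(4).tolist())
red=cv2.inRange(hsv,(0,150,90),(8,255,255))|cv2.inRange(hsv,(172,150,90),(180,255,255))
wh=cv2.inRange(hsv,(0,0,130),(180,80,255))
print('paddle');blobs(red,.066,(250,130,290,165))
print('carton');blobs(wh,.062,(215,165,280,215))
print('rail');blobs(wh|red,.043,(215,130,320,165))
k=1/1.5625
for nm,p,z in [('stop r end',(510,242),.01),('left foot',(327,226),.01),('fixedjaw tip',(343,265),.055),('slide tip',(408,268),.053),('jar',(252,248),.05),('glue',(243,287),.09),('roll',(567,240),.052),('mug handle',(545,310),.05),('pliers tip',(392,357),.01)]:
    print(nm,top([np.array(p)*k],z,s).round(3))
E
```

```text
paddle
((267.5307922363281, 146.2538604736328), (12.279437065124512, 11.783299446105957), 7.125016689300537) 
 [[ 0.6461 -0.0171  0.066 ]] [[0.6316, 0.0021, 0.066], [0.6649, -0.0019, 0.066], [0.6607, -0.0363, 0.066], [0.6274, -0.0322, 0.066]]
carton
((248.2567596435547, 189.95945739746094), (44.22332763671875, 33.37299346923828), 9.462322235107422) 
 [[0.5228 0.0368 0.062 ]] [[0.4866, 0.1054, 0.062], [0.5793, 0.0908, 0.062], [0.5591, -0.0321, 0.062], [0.4666, -0.0168, 0.062]]
rail
((247.83074951171875, 145.79278564453125), (51.78376770019531, 13.641634941101074), 3.4682295322418213) 
 [[0.6516 0.0391 0.043 ]] [[0.6361, 0.1147, 0.043], [0.6758, 0.1127, 0.043], [0.6672, -0.0367, 0.043], [0.6275, -0.0343, 0.043]]
stop r end [[ 0.631 -0.194  0.01 ]]
left foot [[0.661 0.155 0.01 ]]
fixedjaw tip [[0.581 0.119 0.055]]
slide tip [[0.576 0.001 0.053]]
jar [[0.612 0.286 0.05 ]]
glue [[0.538 0.289 0.09 ]]
roll [[ 0.629 -0.29   0.052]]
mug handle [[ 0.5   -0.249  0.05 ]]
pliers tip [[0.413 0.03  0.01 ]]
```

```bash
cat >> h.py <<'E'
def shift(p,yaw=None):
    "print tool-axes shift (mm) to world p, and turn about tool z (deg) so that tool y is along clamp y of given yaw"
    o=manip.get_obs(); Rm=R.from_quat(o['eef_rot']).as_matrix()
    d=Rm.T@(np.array(p)-o['ee_pos'])*1000
    w=0
    if yaw is not None:
        T=np.c_[[-np.cos(yaw),-np.sin(yaw),0],[-np.sin(yaw),np.cos(yaw),0],[0,0,-1]]
        w=np.degrees(R.from_matrix(Rm.T@T).as_rotvec())
    print('ee',o['ee_pos'].round(4),'t',o['t'],'shift',d.round(1),'turn',np.round(w,2))
E
python3 - <<'E'
from h import *
shift([.60,0,.26],-.086)
E
```

```text
ee [0.1325 0.5591 0.2306] t 0.1 shift [-583.8 -436.2  -28.8] turn [-0.09 -0.01 -8.41]
```

Emit:
arm_command --pt "-36 -27 -3 0 0 0 -1" --pt "-72 -54 -6 0 0 -1 -1" --pt "-108 -81 -9 0 0 -2 -1" --pt "-144 -108 -12 0 0 -3 -1" --pt "-180 -135 -15 0 0 -4 -1" --pt "-216 -162 -18 0 0 -5 -1" --pt "-252 -189 -21 0 0 -6 -1" --pt "-288 -216 -24 0 0 -7 -1" --pt "-324 -243 -27 0 0 -8 -1" --pt "-350 -262 -29 0 0 -8.4 -1"

```text
t: 1.1
ee_pos: [0.4139, 0.2216, 0.2603]
eef_rot: [0.044, 0.999, -0.0, 0.0]
wrist_force: [-0.2, 0.3, -0.2]
finger_gap: -0.003
```

```bash
python3 - <<'E'
from h import *
shift([.60,0,.26],-.086)
E
```

```text
ee [0.4139 0.2216 0.2603] t 1.1 shift [-204.7 -204.5    0.4] turn [-0.02  0.01 -0.07]
```

Emit:
arm_command --pt "-25 -25 0 0 0 0 -1" --pt "-50 -50 0 0 0 0 -1" --pt "-75 -75 0 0 0 0 -1" --pt "-100 -100 0 0 0 0 -1" --pt "-125 -125 0 0 0 0 -1" --pt "-150 -150 0 0 0 0 -1" --pt "-175 -175 0 0 0 0 -1" --pt "-195 -195 0 0 0 0 -1" --pt "-205 -205 0 0 0 0 -1" --pt "-205 -205 0 0 0 0 -1"

```text
t: 2.1
ee_pos: [0.5998, 0.0009, 0.2595]
eef_rot: [0.044, 0.999, 0.0, -0.001]
wrist_force: [-0.0, 0.8, -0.2]
finger_gap: 0.003
```

```bash
python3 - <<'E'
from h import *
o,s=snap('wrist','w1'); print(o['ee_pos'],s['T_tool_cam'],s['camera_matrix'])
K,p,Rm=wristcam(o,s); np.savez('w1.npz',img=s['img'],K=K,p=p,Rm=Rm)
E
```

```text
[0.5998171  0.0009107  0.25945738] [[-9.26906905e-04  9.63647716e-01  2.67174513e-01  6.76782387e-02]
 [ 9.99999439e-01  7.56187717e-04  7.41866492e-04 -1.82691580e-03]
 [ 5.12863865e-04  2.67175050e-01 -9.63647876e-01 -1.41938456e-01]
 [ 0.00000000e+00  0.00000000e+00  0.00000000e+00  1.00000000e+00]] [[278.20817535   0.         252.40259091]
 [  0.         278.20817535 195.41059957]
 [  0.           0.           1.        ]]
```

View pics/w1.png

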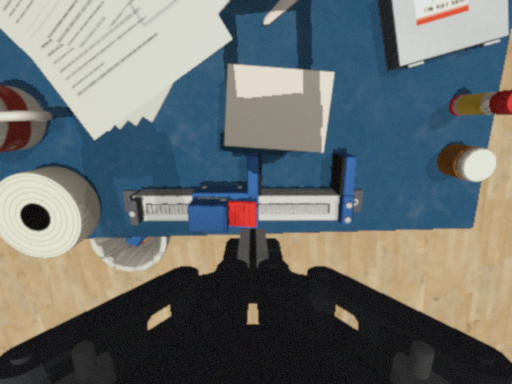

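The wrist view shows the red paddle at (243,213), the rail at rows 190-222, the fixed jaw at about (346,175), the sliding jaw arm at (253,172) and the carton at (278,108).

```bash
cat >> h.py <<'E'
def masks(im):
    h=cv2.cvtColor(im,cv2.COLOR_BGR2HSV)
    red=cv2.inRange(h,(0,170,90),(8,255,255))|cv2.inRange(h,(172,170,90),(180,255,255))
    blue=cv2.inRange(h,(105,170,70),(125,255,255))
    wh=cv2.inRange(h,(0,0,110),(180,70,255))
    return h,red,blue,wh
def rect(m,roi,ray_,z,nm):
    M=np.zeros_like(m); x0,y0,x1,y1=roi; M[y0:y1,x0:x1]=m[y0:y1,x0:x1]
    c=max(cv2.findContours(M,0,2)[0],key=cv2.contourArea); r=cv2.minAreaRect(c); b=cv2.boxPoints(r)
    print(nm,np.round(r[0],1),np.round(r[1],1),round(r[2],1),'world',ray_([r[0]],z)[0].round(4),'box',b.round(1).tolist(),ray_(b,z)[:,:2].round(4).tolist()); return b
E
python3 - <<'E'
from h import *
d=np.load('w1.npz'); im=d['img']; h,red,blue,wh=masks(im)
f=lambda px,z: ray(px,d['K'],d['p'],d['Rm'],z)
rect(red,(220,195,265,235),f,.066,'paddle')
rect(blue,(330,145,365,228),f,.055,'fixed')
rect(blue,(245,150,262,192),f,.053,'arm')
rect(wh,(215,60,340,155),f,.062,'carton')
# rail white mask columns: top/bottom rows
for c in (160,175,280,300,320):
    col=wh[183:232,c]; r=np.where(col)[0]+183; print(c,r.min(),r.max(), f([[c,r.min()-.5],[c,r.max()+.5]],.040)[:,:2].round(4).tolist())
# rows across fixed jaw
for r in (165,175,185): print(r,im[r,325:365:2].tolist())
print(im[205,120:150:2].tolist())
cv2.imwrite('pics/w1c.png',cv2.resize(im[140:245,110:370],(780,315),interpolation=cv2.INTER_CUBIC))
E
```

```text
paddle [241.5 213.5] [25. 27.] 90.0 world [ 0.6472 -0.0193  0.066 ] box [[228.0, 201.0], [255.0, 201.0], [255.0, 226.0], [228.0, 226.0]] [[0.6291, -0.0346], [0.6322, -0.0008], [0.6657, -0.0037], [0.6626, -0.0384]]
fixed [350.1 155.9] [8.  1.8] 11.3 world [0.5877 0.1219 0.055 ] box [[346.0, 156.0], [346.29998779296875, 154.3000030517578], [354.20001220703125, 155.8000030517578], [353.8999938964844, 157.60000610351562]] [[0.5873, 0.1168], [0.5852, 0.1172], [0.5881, 0.127], [0.5902, 0.1265]]
arm [250.5 167.5] [6.7 4. ] 63.4 world [ 0.5915 -0.0028  0.053 ] box [[247.1999969482422, 165.39999389648438], [250.8000030517578, 163.60000610351562], [253.8000030517578, 169.60000610351562], [250.1999969482422, 171.39999389648438]] [[0.5885, -0.0067], [0.5866, -0.002], [0.5945, 0.0011], [0.5964, -0.0037]]
carton [277.9 107.7] [107.2  83.1] 4.8 world [0.5228 0.0355 0.062 ] box [[221.0, 144.60000610351562], [227.89999389648438, 61.70000076293945], [334.79998779296875, 70.69999694824219], [327.79998779296875, 153.60000610351562]] [[0.559, -0.0355], [0.4689, -0.0169], [0.4888, 0.1019], [0.5813, 0.0925
[... 683 characters left out ...]
[59, 47, 44], [134, 84, 47], [168, 107, 62], [166, 107, 62], [166, 108, 63], [161, 104, 58], [142, 100, 55], [119, 93, 52], [118, 89, 48], [118, 91, 48], [118, 89, 46]]
185 [[90, 68, 36], [93, 70, 40], [62, 44, 23], [20, 19, 16], [19, 9, 19], [16, 11, 15], [8, 9, 3], [15, 14, 16], [41, 44, 45], [88, 57, 39], [155, 100, 59], [165, 107, 61], [167, 109, 65], [163, 107, 62], [157, 104, 60], [126, 92, 52], [120, 93, 53], [121, 92, 55], [118, 89, 50], [121, 93, 54]]
[[108, 84, 45], [113, 85, 43], [106, 90, 74], [103, 98, 101], [98, 95, 95], [101, 97, 100], [109, 105, 105], [106, 102, 103], [76, 73, 74], [33, 32, 33], [44, 46, 42], [108, 112, 112], [189, 194, 196], [141, 143, 144], [166, 170, 172]]
```

View pics/w1c.png

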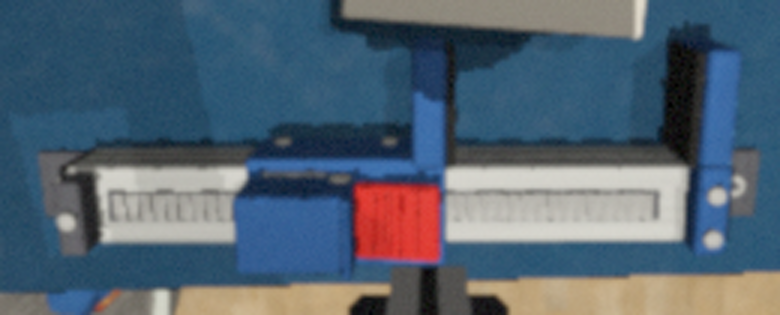

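Emit:
arm_command --pt "-16 -4 0 0 0 0 -1" --pt "-32 -8 20 0 0 0 -1" --pt "-49 -12 50 0 0 0 -1" --pt "-49 -12 80 0 0 0 -1" --pt "-49 -12 110 0 0 0 -1" --pt "-49 -12 135 0 0 0 -1" --pt "-49 -12 155 0 0 0 -1" --pt "-49 -12 170 0 0 0 -1" --pt "-49 -12 180 0 0 0 -1" --pt "-49 -12 185 0 0 0 -1"

```text
t: 3.15
ee_pos: [0.6462, -0.013, 0.0748]
eef_rot: [0.043, 0.999, 0.0, -0.001]
wrist_force: [0.2, -0.3, 1.1]
finger_gap: 0.001
```

```bash
python3 - <<'E'
from h import *
o,s=snap('wrist','w2'); K,p,Rm=wristcam(o,s); np.savez('w2.npz',img=s['img'],K=K,p=p,Rm=Rm)
h,red,blue,wh=masks(s['img'])
print(o['ee_pos'],o['wrist_force'])
print(s['img'].shape); f=lambda px,z: ray(px,K,p,Rm,z)
rect(red,(150,100,350,384),f,.066,'paddle')
cv2.imwrite('pics/w2b.png',s['img'][100:384,60:460])
E
```

```text
[ 0.64624951 -0.01303931  0.07475577] [ 0.17773945 -0.31458938  1.09091295]
(384, 512, 3)
paddle [247.  237.5] [49. 60.] 90.0 world [ 0.6455 -0.0181  0.066 ] box [[217.0, 213.0], [277.0, 213.0], [277.0, 262.0], [217.0, 262.0]] [[0.6289, -0.0339], [0.6319, 0.0004], [0.663, -0.0016], [0.6599, -0.0376]]
```

View pics/w2b.png

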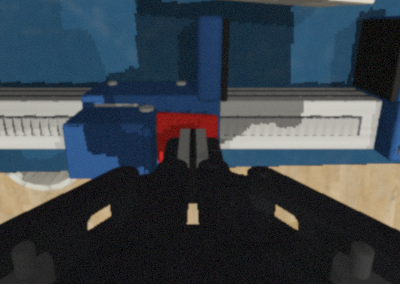

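The fingertips at crop (192,148) stand over the paddle, a little to +y of its middle. Next I press down.

Emit:
arm_command --pt "0 -1 3 0 0 0 -1" --pt "0 -2 6 0 0 0 -1" --pt "0 -2 8 0 0 0 -1" --pt "0 -2 10 0 0 0 -1" --pt "0 -2 12 0 0 0 -1" --pt "0 -2 13 0 0 0 -1" --pt "0 -2 14 0 0 0 -1" --pt "0 -2 15 0 0 0 -1" --pt "0 -2 15 0 0 0 -1" --pt "0 -2 15 0 0 0 -1"

```text
t: 4.2
ee_pos: [0.6472, -0.0161, 0.0606]
eef_rot: [0.043, 0.999, 0.0, 0.0]
wrist_force: [-0.9, 2.0, 4.9]
finger_gap: -0.002
```

Emit:
arm_command --pt "0 0 1 0 0 0 -1" --pt "0 0 2 0 0 0 -1" --pt "0 0 3 0 0 0 -1" --pt "0 0 3 0 0 0 -1" --pt "0 0 3 0 0 0 -1" --pt "0 -1 3 0 0 0 -1" --pt "0 -2 3 0 0 0 -1" --pt "0 -4 3 0 0 0 -1" --pt "0 -6 3 0 0 0 -1" --pt "0 -8 3 0 0 0 -1"

```text
t: 5.2
ee_pos: [0.6466, -0.0242, 0.0598]
eef_rot: [0.043, 0.999, 0.0, 0.001]
wrist_force: [-3.7, 3.5, 15.4]
finger_gap: 0.002
```

Emit:
arm_command --pt "0 -4 0 0 0 0 -1" --pt "0 -9 0 0 0 0 -1" --pt "0 -14 0 0 0 0 -1" --pt "0 -19 0 0 0 0 -1" --pt "0 -24 0 0 0 0 -1" --pt "0 -29 0 0 0 0 -1" --pt "0 -34 0 0 0 0 -1" --pt "0 -39 0 0 0 0 -1" --pt "0 -44 0 0 0 0 -1" --pt "0 -48 0 0 0 0 -1"

```text
t: 6.2
ee_pos: [0.6425, -0.0723, 0.0598]
eef_rot: [0.043, 0.999, -0.0, 0.001]
wrist_force: [-3.8, 2.0, 15.0]
finger_gap: 0.003
```

```bash
python3 - <<'E'
from h import *
o,s=snap('wrist','w3'); K,p,Rm=wristcam(o,s)
print(o['ee_pos'],o['wrist_force'])
h,red,blue,wh=masks(s['img']);f=lambda px,z: ray(px,K,p,Rm,z)
rect(red,(150,100,350,384),f,.062,'paddle')
cv2.imwrite('pics/w3b.png',s['img'][100:384,60:460])
E
```

```text
[ 0.64250179 -0.07232558  0.05979769] [-3.82129296  2.00354918 14.96623663]
paddle [251.6 237.6] [41.9 66.1] 87.4 world [ 0.6372 -0.0743  0.062 ] box [[217.60000610351562, 218.1999969482422], [283.6000061035156, 215.1999969482422], [285.5, 257.0], [219.5, 260.0]] [[0.6244, -0.0913], [0.6258, -0.0562], [0.6505, -0.0565], [0.6491, -0.0933]]
```

View pics/w3b.png

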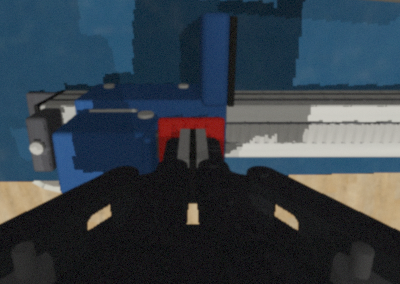

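The jaw is travelling with the finger. About 13 mm remain before the saddle reaches the end stop at crop (40,140).

Emit:
arm_command --pt "0 -2 0 0 0 0 -1" --pt "0 -4 0 0 0 0 -1" --pt "0 -6 0 0 0 0 -1" --pt "0 -8 0 0 0 0 -1" --pt "0 -10 0 0 0 0 -1" --pt "0 -11 0 0 0 0 -1" --pt "0 -12 0 0 0 0 -1" --pt "0 -13 0 0 0 0 -1" --pt "0 -14 0 0 0 0 -1" --pt "0 -15 0 0 0 0 -1"

```text
t: 7.25
ee_pos: [0.6415, -0.0838, 0.0598]
eef_rot: [0.044, 0.999, 0.003, 0.001]
wrist_force: [-2.5, 11.7, 14.7]
finger_gap: -0.004
```

```bash
python3 - <<'E'
from h import *
o,s=snap('wrist','w4'); K,p,Rm=wristcam(o,s)
print(o['ee_pos'],o['wrist_force'])
h,red,blue,wh=masks(s['img']);f=lambda px,z: ray(px,K,p,Rm,z)
rect(red,(150,100,350,384),f,.062,'paddle')
E
```

```text
[ 0.64153296 -0.08376111  0.05978861] [-2.52031847 11.70963078 14.71670623]
paddle [251.5 238. ] [40. 65.] 90.0 world [ 0.6364 -0.0858  0.062 ] box [[219.0, 218.0], [284.0, 218.0], [284.0, 258.0], [219.0, 258.0]] [[0.6234, -0.102], [0.6265, -0.0675], [0.6501, -0.0689], [0.6468, -0.1048]]
```

The force rose to 11.7 N and motion stopped, so the jaw is at its end stop (gap about 0.17 m). I'll lift straight off and go to the front of the carton.

Emit:
arm_command --pt "0 0 -10 0 0 0 -1" --pt "0 0 -30 0 0 0 -1" --pt "0 0 -60 0 0 0 -1" --pt "20 10 -90 0 0 0 -1" --pt "50 30 -100 0 0 0 -1" --pt "85 50 -100 0 0 0 -1" --pt "120 72 -100 0 0 0 0.2" --pt "155 94 -100 0 0 0 0.4" --pt "185 112 -100 0 0 0 0.4" --pt "196 117 -100 0 0 0 0.4"

```text
t: 8.3
ee_pos: [0.4524, 0.0471, 0.1567]
eef_rot: [0.042, 0.999, -0.001, -0.001]
wrist_force: [-0.2, -0.0, -0.1]
finger_gap: 0.676
```

```bash
python3 - <<'E'
from h import *
shift([.4563,.0466,.018],-.0892)
t=manip.snapshot('top'); h,red,blue,wh=masks(t['img'])
rect(red,(250,130,330,165),lambda p,z:top(p,z,t),.066,'paddle')
cv2.imwrite('pics/top1.png',cv2.resize(t['img'][115:265,140:400],(780,450),interpolation=cv2.INTER_CUBIC))
E
```

```text
ee [0.4524 0.0471 0.1567] t 8.3 shift [ -4.3   0.  138.7] turn [-0.07 -0.16  0.28]
paddle [291.6 148.3] [12.7 11.7] 6.3 world [ 0.6406 -0.0849  0.066 ] box [[284.6000061035156, 153.39999389648438], [285.8999938964844, 141.8000030517578], [298.5, 143.1999969482422], [297.20001220703125, 154.8000030517578]] [[0.626, -0.0652], [0.6591, -0.069], [0.6553, -0.1046], [0.6221, -0.1008]]
```

View pics/top1.png

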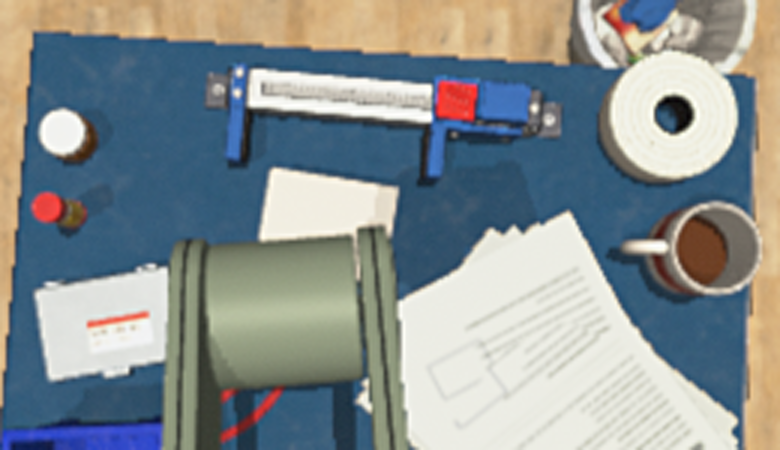

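The jaw is at the end stop and the carton has not moved (top corners at about (272,168) and (398,187) in the crop). Next I descend in front of it.

Emit:
arm_command --pt "0 0 15 0 0 0 0.4" --pt "0 0 35 0 0 0 0.4" --pt "0 0 55 0 0 0 0.4" --pt "0 0 75 0 0 0 0.4" --pt "0 0 95 0 0 0 0.4" --pt "0 0 110 0 0 0 0.4" --pt "0 0 122 0 0 0 0.4" --pt "0 0 130 0 0 0 0.4" --pt "0 0 136 0 0 0 0.4" --pt "0 0 138 0 0 0 0.4"

```text
t: 9.35
ee_pos: [0.456, 0.0461, 0.0188]
eef_rot: [0.043, 0.999, -0.0, -0.0]
wrist_force: [-0.0, 0.2, 0.4]
finger_gap: 0.699
```

Emit:
arm_command --pt "-6 0 0 0 0 0 0.4" --pt "-12 0 0 0 0 0 0.4" --pt "-18 0 0 0 0 0 0.4" --pt "-24 0 0 0 0 0 0.4" --pt "-30 0 0 0 0 0 0.4" --pt "-36 0 0 0 0 0 0.4" --pt "-42 0 0 0 0 0 0.4" --pt "-48 0 0 0 0 0 0.4" --pt "-54 0 0 0 0 0 0.4" --pt "-60 0 0 0 0 0 0.4"

```text
t: 10.35
ee_pos: [0.5158, 0.0413, 0.0193]
eef_rot: [0.043, 0.999, 0.0, -0.0]
wrist_force: [-3.5, 1.0, 3.3]
finger_gap: 0.702
```

```bash
cat >> h.py <<'E'
O=np.array([.6405,.1085]); YAW=-.0892
def toclamp(P):
    c,s_=np.cos(YAW),np.sin(YAW); d=np.atleast_2d(P)[:,:2]-O
    return np.c_[d@[c,s_],d@[-s_,c]]
E
python3 - <<'E'
from h import *
o,s=snap('wrist','w5'); K,p,Rm=wristcam(o,s)
print(toclamp(o['ee_pos']),o['ee_pos'],o['wrist_force'])
cv2.imwrite('pics/w5.png',s['img'])
E
```

```text
[[-0.11823038 -0.07804172]] [0.51578758 0.04130071 0.01928636] [-3.54180512  0.99028113  3.31864982]
```

View pics/w5.png

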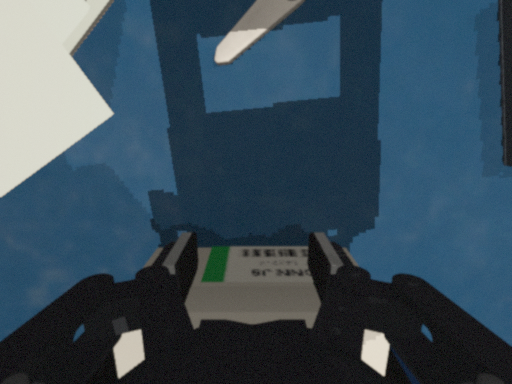

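The carton front at (250,265) is square against both fingers. I'll push on to the rail.

Emit:
arm_command --pt "-3 0 0 0 0 0 0.4" --pt "-6 0 0 0 0 0 0.4" --pt "-9 0 0 0 0 0 0.4" --pt "-12 0 0 0 0 0 0.4" --pt "-14 0 0 0 0 0 0.4" --pt "-15 0 0 0 0 0 0.4" --pt "-16 0 0 0 0 0 0.4" --pt "-17 0 0 0 0 0 0.4" --pt "-18 0 0 0 0 0 0.4" --pt "-18 0 0 0 0 0 0.4"

```text
t: 11.4
ee_pos: [0.5336, 0.0398, 0.0193]
eef_rot: [0.043, 0.999, 0.0, 0.0]
wrist_force: [-1.4, 0.5, -0.6]
finger_gap: 0.702
```

Emit:
arm_command --pt "-1 0 0 0 0 0 0.4" --pt "-2 0 0 0 0 0 0.4" --pt "-3 0 0 0 0 0 0.4" --pt "-4 0 0 0 0 0 0.4" --pt "-5 0 0 0 0 0 0.4" --pt "-6 0 0 0 0 0 0.4" --pt "-6 0 0 0 0 0 0.4" --pt "-6 0 0 0 0 0 0.4" --pt "-6 0 0 0 0 0 0.4" --pt "-6 0 0 0 0 0 0.4"

```text
t: 12.4
ee_pos: [0.5345, 0.0396, 0.0193]
eef_rot: [0.043, 0.999, -0.0, -0.005]
wrist_force: [-13.1, 2.8, 9.8]
finger_gap: 0.699
```

The carton stopped against the rail at 13 N. I'll back off, rise and move behind the sliding jaw.

Emit:
arm_command --pt "10 0 0 0 0 0 0.4" --pt "30 0 0 0 0 0 0.4" --pt "35 0 -20 0 0 0 0.4" --pt "35 0 -60 0 0 0 0.4" --pt "30 0 -100 0 0 0 0" --pt "20 -20 -130 0 0 0 -1" --pt "0 -50 -130 0 0 0 -1" --pt "-20 -90 -130 0 0 0 -1" --pt "-45 -125 -130 0 0 0 -1" --pt "-62 -145 -130 0 0 0 -1"

```text
t: 13.4
ee_pos: [0.5906, -0.1136, 0.1497]
eef_rot: [0.044, 0.999, -0.001, 0.002]
wrist_force: [0.4, 0.9, 0.1]
finger_gap: -0.003
```

```bash
python3 - <<'E'
from h import *
shift([.591,-.1079,.028],YAW)
o,s=snap('wrist'); K,p,Rm=wristcam(o,s); f=lambda px,z: ray(px,K,p,Rm,z)
h,red,blue,wh=masks(s['img'])
t=manip.snapshot('top'); ht,rt,bt,wt=masks(t['img'])
b=rect(wt,(205,158,285,215),lambda p,z:top(p,z,t),.062,'carton-top'); print(toclamp(top(b,.062,t)).round(4).tolist())
cv2.imwrite('pics/w6.png',np.hstack([s['img'][:,:],cv2.resize(t['img'][110:238,160:256],(288,384))]))
E
```

```text
ee [ 0.5906 -0.1136  0.1497] t 13.4 shift [  0.5   5.8 121.7] turn [-0.06  0.22  0.07]
carton-top [249.1 170. ] [44.7 27.5] 4.4 world [0.5791 0.0347 0.062 ] box [[225.8000030517578, 182.0], [227.89999389648438, 154.60000610351562], [272.5, 158.0], [270.3999938964844, 185.39999389648438]] [[0.5451, 0.1001], [0.6227, 0.0948], [0.6133, -0.0311], [0.5358, -0.0252]]
[[-0.0943, -0.0169], [-0.0165, -0.0152], [-0.0146, -0.1415], [-0.0924, -0.1425]]
```

View pics/w6.png

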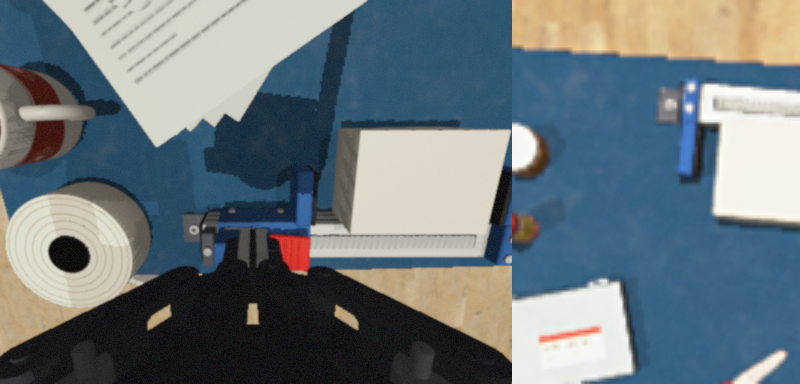

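The carton sits square against the rail, with about 20 mm to go to the fixed jaw. The tool stands behind the jaw arm, which is at (303,185). Next I descend.

Emit:
arm_command --pt "0 0 15 0 0 0 -1" --pt "0 0 35 0 0 0 -1" --pt "0 0 55 0 0 0 -1" --pt "0 0 75 0 0 0 -1" --pt "0 0 92 0 0 0 -1" --pt "0 0 105 0 0 0 -1" --pt "0 0 113 0 0 0 -1" --pt "0 0 118 0 0 0 -1" --pt "0 0 121 0 0 0 -1" --pt "0 0 121 0 0 0 -1"

```text
t: 14.5
ee_pos: [0.5888, -0.1105, 0.0284]
eef_rot: [0.043, 0.999, 0.0, 0.0]
wrist_force: [-0.1, 1.1, -0.5]
finger_gap: -0.005
```

Emit:
arm_command --pt "0 4 0 0 0 0 -1" --pt "0 8 0 0 0 0 -1" --pt "0 13 0 0 0 0 -1" --pt "0 18 0 0 0 0 -1" --pt "0 23 0 0 0 0 -1" --pt "0 28 0 0 0 0 -1" --pt "0 33 0 0 0 0 -1" --pt "0 38 0 0 0 0 -1" --pt "0 43 0 0 0 0 -1" --pt "0 46 0 0 0 0 -1"

```text
t: 15.5
ee_pos: [0.5926, -0.0646, 0.0283]
eef_rot: [0.043, 0.999, -0.0, -0.0]
wrist_force: [-0.1, -3.3, 0.4]
finger_gap: 0.001
```

```bash
python3 - <<'E'
from h import *
o,s=snap('wrist','w7'); print(toclamp(o['ee_pos']),o['wrist_force'])
t=manip.snapshot('top'); ht,rt,bt,wt=masks(t['img'])
cv2.imwrite('pics/w7b.png',np.hstack([s['img'],cv2.resize(t['img'][110:238,190:286],(288,384))]))
E
```

```text
[[-0.03227411 -0.17668439]] [-0.11322415 -3.30717827  0.42714687]
```

View pics/w7b.png

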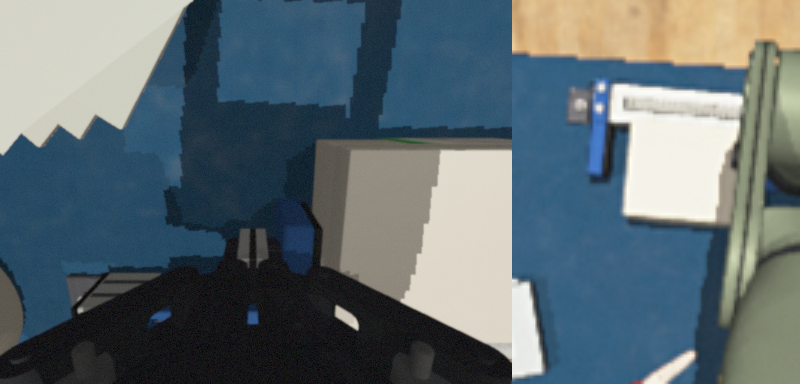

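The finger is on the jaw's back, and the jaw is almost at the carton's right end at (320,230). I'll continue slowly.

Emit:
arm_command --pt "0 2 0 0 0 0 -1" --pt "0 4 0 0 0 0 -1" --pt "0 6 0 0 0 0 -1" --pt "0 8 0 0 0 0 -1" --pt "0 10 0 0 0 0 -1" --pt "0 12 0 0 0 0 -1" --pt "0 14 0 0 0 0 -1" --pt "0 16 0 0 0 0 -1" --pt "0 18 0 0 0 0 -1" --pt "0 20 0 0 0 0 -1"

```text
t: 16.6
ee_pos: [0.5943, -0.0451, 0.0283]
eef_rot: [0.043, 0.999, -0.0, -0.0]
wrist_force: [0.0, -7.5, -0.1]
finger_gap: 0.004
```

Emit:
arm_command --pt "0 1 0 0 0 0 -1" --pt "0 2 0 0 0 0 -1" --pt "0 3 0 0 0 0 -1" --pt "0 4 0 0 0 0 -1" --pt "0 5 0 0 0 0 -1" --pt "0 6 0 0 0 0 -1" --pt "0 6 0 0 0 0 -1" --pt "0 6 0 0 0 0 -1" --pt "0 6 0 0 0 0 -1" --pt "0 6 0 0 0 0 -1"

```text
t: 17.6
ee_pos: [0.5948, -0.0391, 0.0283]
eef_rot: [0.043, 0.999, -0.0, -0.0]
wrist_force: [-1.0, -5.5, 0.8]
finger_gap: 0.002
```

```bash
python3 - <<'E'
from h import *
o=manip.get_obs(); print(toclamp(o['ee_pos']),o['wrist_force'])
t=manip.snapshot('top'); ht,rt,bt,wt=masks(t['img'])
cv2.imwrite('pics/t8.png',cv2.resize(t['img'][120:200,205:305],(800,640)))
M=wt[172,205:285]; c=np.where(M)[0]+205; print('row172 white cols',c.min(),c.max(),toclamp(top([[c.min()-.5,172]],.062,t)))
E
```

```text
[[-0.03237582 -0.15110793]] [-1.00355662 -5.50273784  0.8261506 ]
row172 white cols 220 263 [[-0.06786454  0.0034415 ]]
```

Emit:
arm_command --pt "0 0.5 0 0 0 0 -1" --pt "0 1 0 0 0 0 -1" --pt "0 1.5 0 0 0 0 -1" --pt "0 2 0 0 0 0 -1" --pt "0 2.5 0 0 0 0 -1" --pt "0 3 0 0 0 0 -1" --pt "0 3 0 0 0 0 -1" --pt "0 3 0 0 0 0 -1" --pt "0 3 0 0 0 0 -1" --pt "0 3 0 0 0 0 -1"

```text
t: 18.65
ee_pos: [0.5949, -0.0381, 0.0283]
eef_rot: [0.042, 0.999, -0.002, -0.0]
wrist_force: [-1.5, -12.3, 0.4]
finger_gap: 0.004
```

Emit:
arm_command --pt "0 0.5 0 0 0 0 -1" --pt "0 1 0 0 0 0 -1" --pt "0 1.5 0 0 0 0 -1" --pt "0 2 0 0 0 0 -1" --pt "0 2.5 0 0 0 0 -1" --pt "0 3 0 0 0 0 -1" --pt "0 3 0 0 0 0 -1" --pt "0 3 0 0 0 0 -1" --pt "0 3 0 0 0 0 -1" --pt "0 3 0 0 0 0 -1"

```text
t: 19.65
ee_pos: [0.5949, -0.038, 0.0284]
eef_rot: [0.042, 0.999, -0.004, -0.0]
wrist_force: [-2.0, -22.8, 0.2]
finger_gap: -0.001
```

It is solid: 23 N with no further travel. I'll back off, rise and look.

Emit:
arm_command --pt "0 -6 0 0 0 0 -1" --pt "0 -20 0 0 0 0 -1" --pt "0 -30 -10 0 0 0 -1" --pt "0 -30 -40 0 0 0 -1" --pt "0 -30 -80 0 0 0 -1" --pt "10 -20 -120 0 0 0 -1" --pt "20 0 -160 0 0 0 -1" --pt "20 30 -190 0 0 0 -1" --pt "20 50 -200 0 0 0 -1" --pt "20 60 -200 0 0 0 -1"

```text
t: 20.65
ee_pos: [0.5816, 0.0303, 0.2314]
eef_rot: [0.042, 0.999, 0.001, 0.003]
wrist_force: [-0.4, 0.3, 0.3]
finger_gap: 0.005
```

```bash
python3 - <<'E'
from h import *
o,s=snap('wrist','w9'); K,p,Rm=wristcam(o,s); f=lambda px,z: ray(px,K,p,Rm,z)
print(toclamp(o['ee_pos']),o['wrist_force'])
h,red,blue,wh=masks(s['img'])
b=rect(red,(180,170,300,250),f,.066,'paddle'); print(toclamp(f(b,.066)).mean(0))
t=manip.snapshot('top'); ht,rt,bt,wt=masks(t['img'])
cv2.imwrite('pics/w9b.png',np.hstack([s['img'],cv2.resize(t['img'][110:238,190:286],(288,384))]))
E
```

```text
[[-0.05174155 -0.08312441]] [-0.42769959  0.33321635  0.30892838]
paddle [203. 236.] [26. 30.] 90.0 world [ 0.645  -0.0362  0.066 ] box [[188.0, 223.0], [218.0, 223.0], [218.0, 249.0], [188.0, 249.0]] [[0.627, -0.0516], [0.63, -0.0163], [0.6635, -0.0203], [0.6604, -0.0566]]
[ 0.01759489 -0.14370817]
```

View pics/w9b.png

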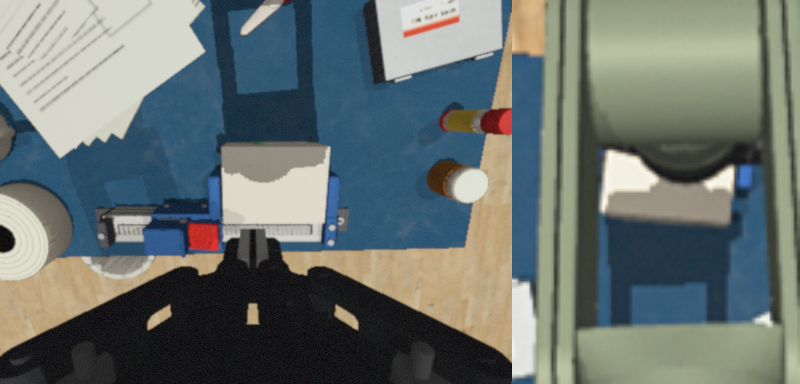

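The carton sits between both jaws: arm at (214,190), fixed jaw at (334,195). I'll check numerically that its back is still flush.

```bash
python3 - <<'E'
from h import *
o,s=snap('wrist','w10'); K,p,Rm=wristcam(o,s)
for x in (230,250,275,300,315):
    g=s['img'][:,x].astype(int).sum(1); print(x,[int(v) for v in g[210:232]])
for px in [(230,222),(300,222),(230,143),(320,146)]: print(px,toclamp(ray([px],K,p,Rm,.062)).round(4))
E
```

```text
230 [638, 622, 597, 587, 582, 586, 586, 583, 582, 584, 587, 583, 582, 584, 585, 579, 518, 398, 435, 457, 463, 472]
250 [642, 642, 637, 642, 642, 642, 641, 644, 642, 640, 643, 640, 642, 640, 644, 631, 577, 404, 309, 205, 117, 123]
275 [646, 643, 644, 641, 641, 640, 641, 644, 643, 641, 641, 642, 641, 642, 643, 627, 567, 455, 482, 523, 538, 536]
300 [643, 645, 638, 642, 643, 642, 643, 645, 641, 644, 645, 642, 645, 640, 642, 636, 573, 407, 411, 512, 535, 540]
315 [645, 640, 644, 641, 646, 643, 644, 644, 646, 645, 640, 642, 643, 643, 640, 637, 617, 605, 604, 600, 611, 617]
(230, 222) [[-0.0027 -0.1122]]
(300, 222) [[-0.003  -0.0296]]
(230, 143) [[-0.0946 -0.1106]]
(320, 146) [[-0.0918 -0.0121]]
```

```bash
python3 -c "
from cell import manip
print(manip.finish_job(), manip.get_obs()['t'])"
```

```text
the job is handed in; nothing more can be done
the job is handed in; nothing more can be done
```

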